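# Put the melting pot on the gas stove and turn on the safety knob

## Robot

A 6-joint arm with a two-finger parallel gripper is mounted at the origin on the work surface. World frame = base frame: x ahead of the robot, y to its left, z up, the work surface at z = 0. Lengths are in m, angles in degrees, forces in N, time in s.
With the tool pointing down it reaches from about 0.3 to 0.75 m from the base axis. Payload 8.5 kg.
Tool frame: the origin (TCP) lies on the centre line of the jaws, within the pads' length; the fingertips stand 14 mm ahead of it and the grasp point (between the pads) lies 5 mm behind it; z points along the fingers, x is the direction in which the jaws open and shut, and the axes are right-handed (so a half turn about z gives the same grasp; the last joint's range is limited). The gripper opens to 85 mm and grips with 20 to 120 N. Pads are 22 mm wide; open, the fingers measure 114 mm over their backs; the gripper's body (76 mm by 85 mm) begins 54 mm behind the grasp point. The pads swing forward as they close: fully open they stand 13 mm farther back than shut.
Start: joints at [-12.336, 21.807, 74.336, -0, 83.858, -12.336], TCP at [0.55, 0, 0.216] pointing down, gripper open.
Joint ranges: [-178.18, 178.18], [-50.72, 133.34], [12.68, 142.11], [-81.47, 261.47], [9.98, 163.14], [-165.26, 165.26]. Speed limits (degrees/s): [136.94, 136.94, 180, 180, 180, 180].

## Interface

Orientations are given as a 3x3 rotation matrix whose columns are the frame's x, y, z axes.
In Python, from rig import * gives the robot as it stands.
- The arm moves only by the shell command python3 -m crank 'ROWS' [FORCE]. ROWS is JSON, one flat list of numbers, 7 for each row, row after row: the turn, a rotation vector about the world's x, y, z in rad, then the shift along the world's x, y, z in m, then the opening in per cent of the stroke, from 0 (shut) to 100 (fully open). A call has 1 to 20 rows; each row shifts and turns the commanded pose from where the row before left it; what a row does not reach is not made up. A row lasts 1/10 s, in which the tool goes at most 50 mm and 8.59 degrees, less where a joint would pass 70% of its speed; a pose out of reach is approached as far as the arm can. A call is refused whole if a number of a shift passes 0.05 or a number of a turn 0.15, either way. A call with a gripper value outside its range is refused whole. The fingers move at their own pace and stop on an object; FORCE is the grip in N (left out, the last holds). Time passes only in rows, so rows that do not move let the fingers close. It gives the time, the measured TCP pose, the force and the opening at its end, in the units of the state.
- observe(): the state, without advancing time (a new reading comes with each control period).
- get_image(name): name is "scene" or "side" or "wrist"; returns a dict with "frame" (480x640x3 uint8, red, green, blue), "fov_y" (degrees; the focal length in pixels is half the picture's height over the tangent of half this angle, whatever the lens; pixels are square), "cx", "cy" (the principal point, pixels), "world_to_cam" (4x4, takes a point from world to camera coordinates). Camera axes: x right, y up, looking along -z (the intrinsics and any distortion apply to the point x, -y, -z); pixel columns grow to the right and rows downward; lengths in m; the calibration is good to about 2 mm. A picture is of the moment at which its call begins. There is no depth.
- close_job(): hands the job in, once; it reports no verdict.
The state is a dict: "time_s": time; "q": joint angles; "qvel": joint speeds; "joint_efforts": joint torques, N m; "position": TCP position; "tool_rot": TCP orientation; "ft_force": force on the tool from outside, world axes, zero at the start; "wrist_torque": the same for the moment, N m; "grip_width": finger opening in m.
Only numpy, scipy, OpenCV 4.12 (cv2) and the standard library are available. Lean on these libraries where they do the work, as an engineer would, in place of code of your own. Each camera call takes 0.05 s, during which the arm holds its last target. There are 200 camera calls.

## Task

Stand the round-bottomed copper melting pot upright in the burner ring of the green gas stove, setting it down gently, and let go of it. Then push the stove's spring knob in and, keeping it pushed, turn it anticlockwise past its safety stop until its white pointer is at the red dot, and let it spring back out. Leave the cans, the bottle and the tub standing where they are.

Things in the scene. Friction and masses are not known exactly. Their poses are not given: they have to be found in the camera images.
- pot: closed round-bottomed melting pot, 0.45 kg: copper ball of radius 36 mm, flat steel lid (radius 31 mm, top 32 mm above the ball's centre), upright square dark wood grip 18 x 18 mm, 38 to 86 mm above that centre. Origin at the ball's centre, z along the grip, x and y square to the grip's faces. Starts leaning about 0.6 rad in a rubber ring; friction keeps whatever lean it is left with
- pot_grip (a point): middle of the pot's wooden grip, 62 mm above the ball's centre along the pot's z
- rest: low black rubber ring on the bench, outer radius 48 mm at the foot, 20 mm high, in which the pot lies at the start, leaning towards the ring's own +x; fixed. Origin at the centre of its underside
- stove: portable single-burner gas stove, fixed: green box with a steel top, 174 mm (its x) x 264 mm (its y), top face 60 mm above the bench. Burner ring and knob are on the top face. Origin at the centre of its underside; the burner lies at x +10, y +45 mm, the knob's axis at x -30, y -85 mm in its frame
- burner_seat (a point): where the centre of the pot's ball comes to lie when the pot sits in the burner ring (25 mm above the ring's top edge). The dark steel ring has a 52 mm hole and an outer diameter of 76 mm, its top is 30 mm above the stove's top face; four short legs spread to 56 mm from its axis
- knob_grip (a point): on the upright axis of the black knob, at mid-height of its grip bar; moves and turns with the knob. The bar is 44 mm long (this point's x), 14 mm thick (y), 24 mm high (12 mm above and below this point); a round skirt of radius 26 mm lies under it, its top 12 mm below this point. The white pointer is at the bar's +x end
- knob_push (a joint): how far the knob is pushed down (m): 0 out, 0.010 fully in; a spring pushes it out, 4 N at the start and 9 N fully in. It springs back when let go
- knob_turn (a joint): turn of the knob (rad), anticlockwise from above: 0 off (pointer at the white dot, to the stove's +x), 1.2 at the red dot, 1.6 the end. A hidden safety stop blocks it at about 0.4 unless the knob is pushed in more than 7 mm, and it must stay pushed in until past 0.8. Light friction (0.06 N m) keeps it where it is left
- red_mark (a point): centre of the red dot (12 mm across) on the stove's top face, 39 mm from the knob's axis
- spray_white: upright can, radius 26 mm, 190 mm high, loose, beside the rest, on the side away from the pot's grip; origin at the centre of its underside
- tub: white open tub, rim radius 35 mm, 85 mm high, loose, beside the rest; origin at the centre of its underside
- grease_can: upright can, radius 25 mm, 130 mm high, loose, in front of the stove near the knob; origin at the centre of its underside
- canister: upright bottle, radius 28 mm, 200 mm high, loose, between the stove and the rest; origin at the centre of its underside
There are look-alikes about, which are no part of the job. What is shaped like the spray_white but purple is not meant.

How it is judged:
By the outcome, as a careful person would: the job done as asked, in the order asked, and still so for the second after the job is handed in, with the robot touching nothing.
It also fails if it takes over 64 s, if anything falls off the work surface, if the arm or the gripper's body presses on something with over 40 N, if the wrist force passes 120 N, or if a joint passes its speed limit or range.

## Working session

There is one attempt and no reset: what is moved stays moved. The work goes in short steps, Python scripts to look and compute and a shell command to move; the robot and the scene stay as the last step left them, time stands still between calls to the robot, and variables do not carry over. Pictures are saved under pics/ and viewed, about 8 in all and at most 12, crops included, and the job is handed in when it is done.

```bash
mkdir -p pics; ls
python3 - <<'E'
from rig import *
import cv2
print(observe())
for n in ("scene","side","wrist"):
    d=get_image(n); cv2.imwrite(f"pics/{n}0.png",d["frame"][:,:,::-1])
    print(n,{k:v for k,v in d.items() if k!="frame"})
E
```

```text
pics
{'time_s': 0.0, 'q': array([-1.23355668e+01,  2.18405071e+01,  7.43837384e+01,  2.37577144e-03,
        8.38583519e+01, -1.23347198e+01]), 'qvel': array([-0.02160561, -0.1316182 ,  0.09061235, -0.05608923,  0.07091815,
       -0.01958509]), 'joint_efforts': array([-1.00240642e-03, -4.48466885e+01, -2.31285810e+01, -2.87182611e-04,
        4.73836102e-03,  1.77242771e-05]), 'position': array([5.49693445e-01, 7.82669406e-05, 2.15622299e-01]), 'tool_rot': array([[ 9.99999020e-01, -1.94930763e-05, -1.39950699e-03],
       [-1.90057107e-05, -9.99999939e-01,  3.48253389e-04],
       [-1.39951369e-03, -3.48226449e-04, -9.99998960e-01]]), 'ft_force': array([ 0.59687228,  0.71164366, -0.14774527]), 'wrist_torque': array([ 0.04736052, -0.01757269, -0.04881574]), 'grip_width': 0.0854347152358911}
scene {'fov_y': 48.28147610144419, 'cx': 313.1843041742961, 'cy': 228.92158674794263, 'world_to_cam': array([[-0.28681271,  0.95783303, -0.017157  ,  0.15900007],
       [-0.57992144, -0.15934036,  0.79893791,  0.21253531],
       [ 0.76251531,  0.23909526,  0.60116875, -1.33277275],
       [ 0.        ,  0.        ,  0.        ,  1.        ]])}
side {'fov_y': 46.55919938696529, 'cx': 325.9149144249599, 'cy': 237.29619124930235, 'world_to_cam': array([[-0.97864535, -0.20543446,  0.0070683 ,  0.49760025],
       [ 0.12110324, -0.54844262,  0.82737217, -0.13479327],
       [-0.16609419,  0.81055992,  0.5616096 , -0.94115841],
       [ 0.        ,  0.        ,  0.        ,  1.        ]])}
wrist {'fov_y': 61.17843284870277, 'cx': 319.6853179397729, 'cy': 243.04383673249498, 'world_to_cam': array([[ 9.99999743e-01,  5.21538718e-04, -4.90943648e-04,
        -5.49561836e-01],
       [-6.53537976e-04,  9.44876193e-01, -3.27427171e-01,
         4.42014115e-02],
       [ 2.93115019e-04,  3.27427407e-01,  9.44876292e-01,
        -3.81066118e-01],
       [ 0.00000000e+00,  0.00000000e+00,  0.00000000e+00,
         1.00000000e+00]])}
```

View pics/scene0.png

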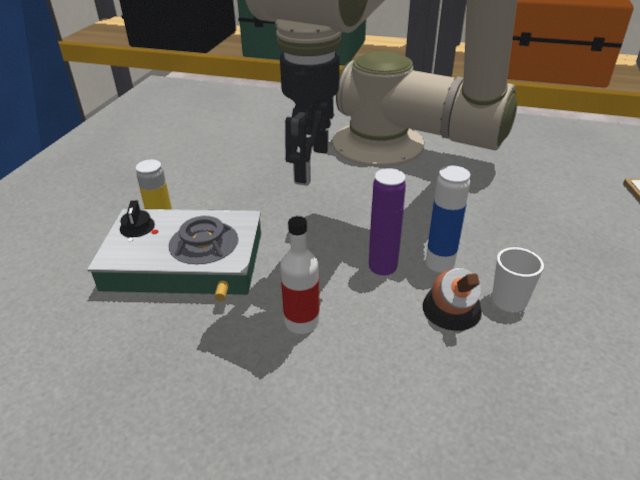

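View pics/side0.png

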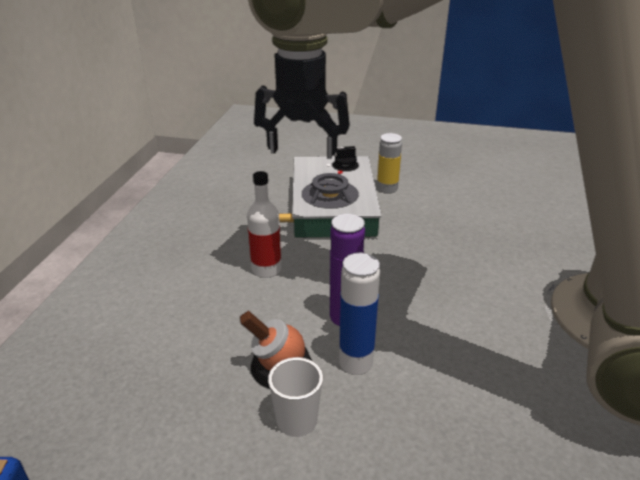

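The scene picture shows the stove at left (burner about (203,232), knob (134,220), red dot (155,232)), the bottle at (300,290), the pot at (457,295), spray_white at (448,220) and the tub at (516,280). The side picture shows the pot at (278,345) with its grip at (255,325), the burner at (330,187) and the knob at (345,158). Next I'll enlarge the pot and stove.

```bash
cat > h.py <<'E'
from rig import *
import numpy as np, cv2
def ray(d,u,v):
    f=240/np.tan(np.radians(d["fov_y"]/2)); M=d["world_to_cam"]; R=M[:3,:3]
    r=R.T@np.array([(u-d["cx"])/f,-(v-d["cy"])/f,-1]); return -R.T@M[:3,3], r/np.linalg.norm(r)
def plane(d,u,v,z):
    o,r=ray(d,u,v); return o+r*(z-o[2])/r[2]
def tri(*obs):
    A=np.zeros((3,3));b=np.zeros(3);L=[ray(*o) for o in obs]
    for o,r in L: P=np.eye(3)-np.outer(r,r);A+=P;b+=P@o
    p=np.linalg.solve(A,b); return p,[round(1000*np.linalg.norm((np.eye(3)-np.outer(r,r))@(p-o)),1) for o,r in L]
def pix(d,p):
    f=240/np.tan(np.radians(d["fov_y"]/2)); c=d["world_to_cam"]@np.append(p,1)
    return d["cx"]+f*c[0]/-c[2], d["cy"]-f*c[1]/-c[2]
def crop(im,x,y,w,h,k): return cv2.resize(im[y:y+h,x:x+w],None,fx=k,fy=k,interpolation=cv2.INTER_CUBIC)
E
python3 - <<'E'
import cv2,numpy as np
from h import crop
a=cv2.imread("pics/scene0.png");b=cv2.imread("pics/side0.png")
t=np.hstack([crop(a,410,250,80,60,5),crop(b,235,300,80,60,5)])
u=np.hstack([crop(a,90,180,200,150,2),crop(b,285,130,100,75,4)])
cv2.imwrite("pics/c1.png",np.vstack([t,u]))
E
```

```text
(no output)
```

View pics/c1.png

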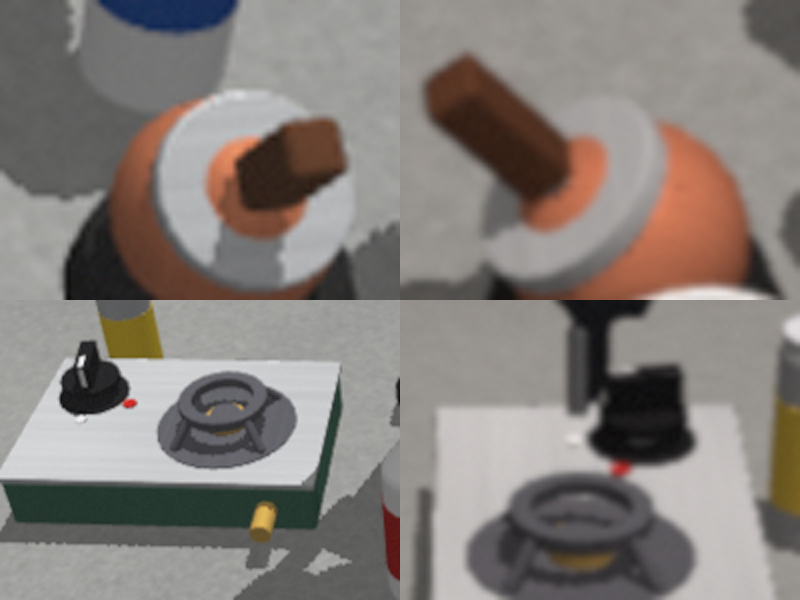

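The crops show the pot leaning with its grip end at scene (473,279) and side (245,316). The stove, ring and dots are sharp enough for a first fix.

Run:
```python
from h import *
np.set_printoptions(precision=4,suppress=True)
S=get_image("scene");D=get_image("side")
def red(d):
    f=d["frame"].astype(int); return f
g,e1=tri((S,473,279.4),(D,245.2,316.3)); l,e2=tri((S,461,288),(D,268,337.4))
a=(g-l);print("griptop",g,e1,"lid",l,e2,"len",np.linalg.norm(a)); a/=np.linalg.norm(a)
print("axis",a,"lean",np.arccos(a[2]),"az",np.arctan2(a[1],a[0]),"ball",l-.032*a,"grip",l+.030*a)
for n,s,d,z in (("ring",(201.5,229),(330,182.5),.09),("red",(154.5,232),(340.2,172),.06),("white",(130.5,239.5),(328.3,164.8),.06)):
    print(n,plane(S,*s,z),plane(D,*d,z),*tri((S,*s),(D,*d)))
for c in ((91,270),(249,269),(260,211.5),(122,210)): print("corner",plane(S,*c,.06))
for n,c,z in (("grease",(150,166),.13),("bottle",(298,224),.2),("purple",(390,177),.19),("white",(454,174),.19),("tub",(519,265),.085)): print(n,plane(S,*c,z))
```

```text
griptop [0.5727 0.2471 0.1092] [np.float64(1.2), np.float64(1.2)] lid [0.5454 0.2351 0.0637] [np.float64(0.5), np.float64(0.5)] len 0.05434451265753285
axis [0.5031 0.22   0.8357] lean 0.5813059453364569 az 0.41217831317886433 ball [0.5293 0.2281 0.037 ] grip [0.5605 0.2417 0.0888]
ring [ 0.5455 -0.1993  0.09  ] [ 0.5414 -0.1943  0.09  ] [ 0.5425 -0.201   0.0869] [np.float64(0.5), np.float64(0.5)]
red [ 0.5407 -0.2987  0.06  ] [ 0.5396 -0.301   0.06  ] [ 0.5397 -0.2997  0.0599] [np.float64(0.7), np.float64(0.7)]
white [ 0.5714 -0.3285  0.06  ] [ 0.5726 -0.3297  0.06  ] [ 0.5722 -0.3278  0.0609] [np.float64(0.1), np.float64(0.1)]
corner [ 0.6603 -0.3467  0.06  ]
corner [ 0.5885 -0.0978  0.06  ]
corner [ 0.4313 -0.1396  0.06  ]
corner [ 0.4957 -0.394   0.06  ]
grease [ 0.4388 -0.3517  0.13  ]
bottle [0.6292 0.0043 0.2   ]
purple [0.4593 0.1013 0.19  ]
white [0.4241 0.1972 0.19  ]
tub [0.4931 0.3162 0.085 ]
```

```bash
python3 -m crank '[0,0,0.1373,0,0,0.035,100, 0,0,0.1373,0,0,0.035,100, 0,0,0.1373,0,0,0.035,100, -0.0586,0.1338,0,0.019,0.045,0,100, -0.0586,0.1338,0,0.019,0.045,0,100, -0.0586,0.1338,0,0.019,0.045,0,100, -0.0586,0.1338,0,0.019,0.045,0,100, 0,0,0,0,0.045,0,100, 0,0,0,0,0.045,0,100, 0,0,0,0,0,-0.031,100, 0,0,0,0,0,-0.031,100, 0,0,0,0,0,-0.031,100, 0,0,0,0,0,-0.031,100, 0,0,0,0,0,0,100, 0,0,0,0,0,0,100]' 30
python3 - <<'E'
from h import *
np.set_printoptions(precision=4,suppress=True)
o=observe();print(o["position"],o["tool_rot"],o["q"])
d=get_image("wrist");cv2.imwrite("pics/w1.png",d["frame"][:,:,::-1])
a=np.array([.5031,.22,.8357]);l=np.array([.5454,.2351,.0637])
for k in (0,.006,.054): print(k,pix(d,l+k*a))
E
```

```text
time_s: 1.75
position: [0.595, 0.245, 0.1829]
tool_rot: [[0.79, 0.403, -0.462], [0.347, -0.915, -0.205], [-0.505, 0.001, -0.863]]
ft_force: [-0.5, -0.1, 1.2]
grip_width: 0.0855
[0.595  0.245  0.1829] [[ 0.79    0.4033 -0.4618]
 [ 0.3474 -0.9151 -0.2048]
 [-0.5051  0.0014 -0.863 ]] [ 13.9993  49.9522  32.7329  -6.2644 127.1153 -12.2142]
0 (np.float64(345.16587583248923), np.float64(207.8569627439635))
0.006 (np.float64(346.1105322786949), np.float64(209.95944941073807))
0.054 (np.float64(355.2508622435046), np.float64(230.3027413642548))
```

View pics/w1.png

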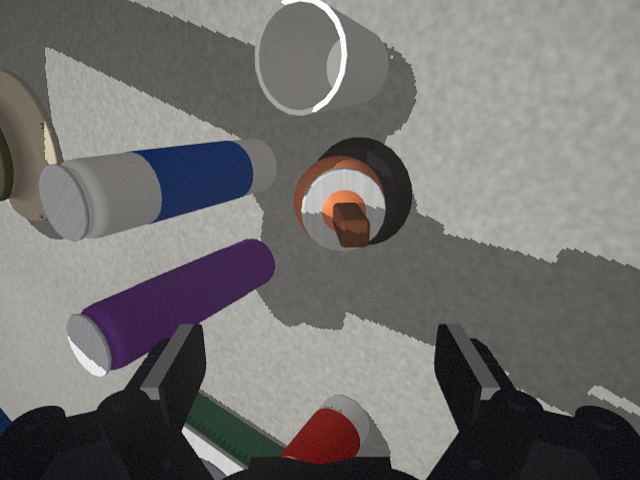

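The wrist view shows the pot's lid at (344,210) and the grip end near (355,238), close to the prediction and nearly square to the jaws. I'll enlarge the grip once to read its roll.

Run:
```python
from h import *
a=cv2.imread("pics/w1.png"); cv2.imwrite("pics/c2.png",crop(a,290,150,100,75,8))
```

```text
(no output)
```

View pics/c2.png

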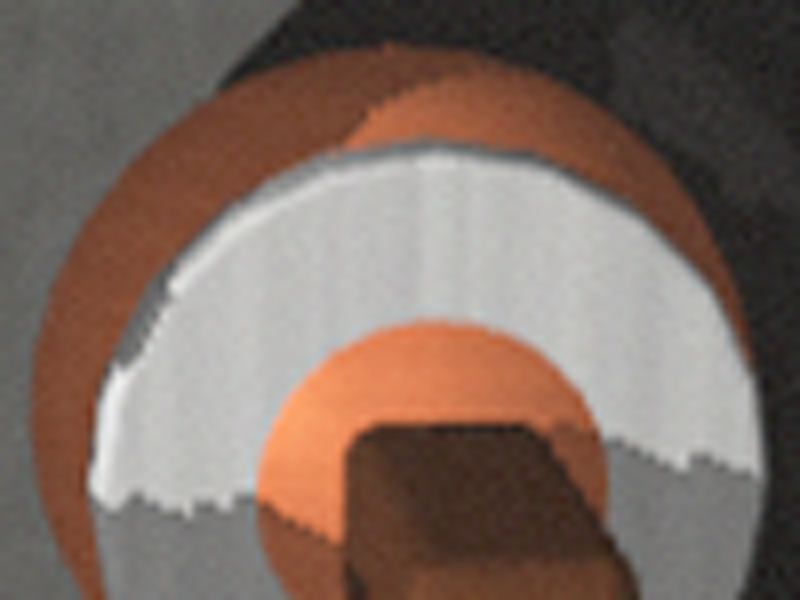

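```bash
python3 -m crank '[-0.022,0.0503,0,-0.003,0.004,-0.010,100, 0,0,0,-0.004,0.005,-0.019,100, 0,0,0,0,0,-0.019,100, 0,0,0,0,0,0,100, 0,0,0,0,0,0,100]'
```

```text
time_s: 2.3
position: [0.5884, 0.254, 0.136]
tool_rot: [[0.765, 0.403, -0.502], [0.336, -0.915, -0.223], [-0.55, 0.002, -0.835]]
ft_force: [-0.2, -0.2, 0.3]
grip_width: 0.0853
```

```bash
python3 -m crank '[0,0,0,-0.010,-0.0045,-0.0170,100, 0,0,0,-0.010,-0.0045,-0.0170,100, 0,0,0,-0.010,-0.0045,-0.0170,100, 0,0,0,0,0,0,60, 0,0,0,0,0,0,40, 0,0,0,0,0,0,30, 0,0,0,0,0,0,15, 0,0,0,0,0,0,0, 0,0,0,0,0,0,0, 0,0,0,0,0,0,0, 0,0,0,0,0,0,0, 0,0,0,0,0,0,0]' 60
```

```text
time_s: 3.5
position: [0.5582, 0.2406, 0.0842]
tool_rot: [[0.764, 0.403, -0.503], [0.336, -0.915, -0.223], [-0.551, 0.002, -0.835]]
ft_force: [1.7, -0.1, 5.0]
grip_width: 0.0169
```

```bash
python3 -m crank '[0,0,0,0,0,0.010,0, 0,0,0,0,0,0.020,0, 0,0,0,0,0,0.03,0, 0,0,0,0,0,0.03,0, 0,0,0,0,0,0.03,0, 0,0,0,0,0,0.03,0, 0.04,-0.0914,0,0,0,0.03,0, 0.04,-0.0914,0,0,0,0.03,0, 0.04,-0.0914,0,0,0,0.03,0, 0.04,-0.0914,0,0,0,0.02,0, 0.04,-0.0914,0,0,0,0,0, 0.034,-0.0777,0,0,0,0,0, 0,0,0,0,0,0,0, 0,0,0,0,0,0,0]'
python3 - <<'E'
from h import *
for n in ("scene","side"):
    d=get_image(n);cv2.imwrite(f"pics/{n}1.png",d["frame"][:,:,::-1])
    p=observe()["position"]; u,v=pix(d,p-[0,0,.05]); print(u,v)
    globals()[n]=crop(d["frame"][:,:,::-1],int(np.clip(u-50,0,540)),int(np.clip(v-75,0,330)),100,150,4)
cv2.imwrite("pics/c3.png",np.hstack([scene,side]))
E
```

```text
time_s: 4.9
position: [0.5574, 0.2403, 0.3433]
tool_rot: [[0.915, 0.402, -0.002], [0.402, -0.915, -0.004], [-0.003, 0.002, -1.0]]
ft_force: [0.3, 0.7, -4.9]
grip_width: 0.0163
491.41188811204006 161.73419704136626
246.50650849758853 201.88286645014932
```

View pics/c3.png

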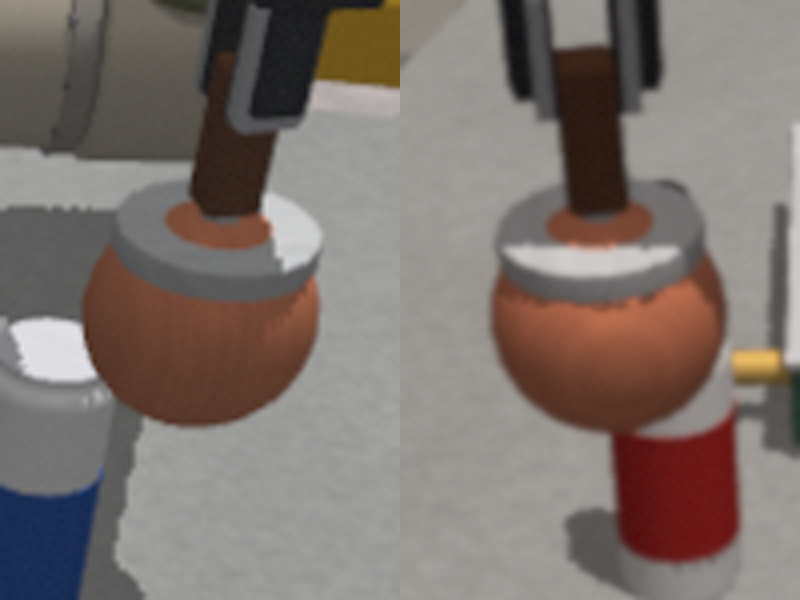

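The pot is held cleanly. Its axis looks slightly off vertical in the scene view, so I'll compute it from the lid and ball centres.

Run:
```python
from h import *
np.set_printoptions(precision=4,suppress=True)
S=get_image("scene");D=get_image("side")
s=lambda x,y:(S,441+x/4,86+y/4)
t=lambda x,y:(D,196+(x-400)/4,126+y/4)
b,e=tri(s(201,308),t(609,314)); l,f=tri(s(218.5,229),t(600,229)); g,h=tri(s(228,208),t(598,212))
print("ball",b,e,"lid",l,f,"gripbase",g,h)
a=l-b;print(np.linalg.norm(a),a/np.linalg.norm(a)); p=observe()["position"];print(p,b-p)
for q in ((0,0,0),(0,0,.05)): print([((np.array(pix(d,b+q))-o)*4) for d,o in ((S,(441,86)),(D,(196,126)))])
```

```text
ball [0.5559 0.2409 0.2896] [np.float64(0.3), np.float64(0.3)] lid [0.5568 0.2409 0.3183] [np.float64(0.1), np.float64(0.1)] gripbase [0.5562 0.2425 0.3251] [np.float64(0.2), np.float64(0.2)]
0.02872858252320616 [ 0.03   -0.0004  0.9996]
[0.5584 0.2406 0.3423] [-0.0024  0.0003 -0.0527]
[array([201.4637, 308.8591]), array([209.5466, 313.1405])]
[array([231.7291, 164.4278]), array([197.3162, 164.8654])]
```

```bash
python3 -m crank '[0,0,0,0,-0.015,0,0, 0,0,0,-0.0015,-0.03,0,0, 0,0,0,-0.0015,-0.04,0,0, 0,0,0,-0.0015,-0.04,0,0, 0,0,0,-0.0015,-0.04,0,0, 0,0,0,-0.0015,-0.04,0,0, 0,0,0,-0.0015,-0.04,0,0, 0,0,0,-0.0015,-0.04,0,0, 0,0,0,-0.0015,-0.04,0,0, 0,0,0,-0.0015,-0.04,0,0, 0,0,0,-0.0015,-0.04,0,0, 0,0,0,0,-0.025,0,0, 0,0,0,0,-0.011,0,0, 0,0,0,0,0,-0.02,0, 0,0,0,0,0,-0.03,0, 0,0,0,0,0,-0.03,0, 0,0,0,0,0,-0.03,0, 0,0,0,0,0,-0.02,0, 0,0,0,0,0,-0.013,0, 0,0,0,0,0,0,0]' 80
python3 - <<'E'
from h import *
o=observe();print(o["position"],o["tool_rot"],o["q"],o["ft_force"])
r=[]
for n,x,y in (("scene",150,150),("side",280,105)):
    d=get_image(n);cv2.imwrite(f"pics/{n}2.png",d["frame"][:,:,::-1]); r.append(crop(d["frame"][:,:,::-1],x,y,100,120,4))
cv2.imwrite("pics/c4.png",np.hstack(r))
E
```

```text
time_s: 7.1
position: [0.5421, -0.1996, 0.1984]
tool_rot: [[0.915, 0.403, -0.003], [0.403, -0.915, -0.0], [-0.003, -0.001, -1.0]]
ft_force: [-0.5, 0.3, -3.5]
grip_width: 0.0155
[ 0.54214725 -0.19963773  0.19838711] [[ 9.15199931e-01  4.02986651e-01 -3.29340816e-03]
 [ 4.02988344e-01 -9.15205096e-01 -1.61500457e-04]
 [-3.07922646e-03 -1.17939989e-03 -9.99994564e-01]] [-31.89834041  25.41923082  71.45013547  -0.1083096   83.28595896
 -55.65067497] [-0.48166206  0.32841197 -3.5244647 ]
```

View pics/c4.png

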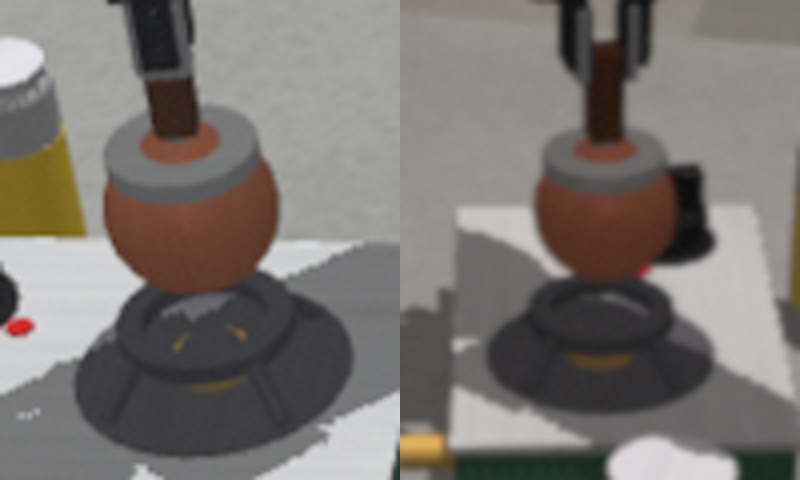

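The ball is centred at scene (198,201) and side (332,158), with the ring at scene (202,229) and side (330,182). I'll compute the offset between them.

Run:
```python
from h import *
np.set_printoptions(precision=4,suppress=True)
S=get_image("scene");D=get_image("side")
b,e=tri((S,198,201.25),(D,331.6,157.7)); r,f=tri((S,201.75,229),(D,330,182)); l,_=tri((S,150+181.5/4,150+145/4),(D,280+205/4,105+155/4))
print("ball",b,e,"ring",r,f,"lid",l,"axis",(l-b)/np.linalg.norm(l-b),observe()["position"])
```

```text
ball [ 0.5399 -0.2     0.1431] [np.float64(0.0), np.float64(0.0)] ring [ 0.5426 -0.2006  0.0877] [np.float64(0.0), np.float64(0.0)] lid [ 0.541  -0.1994  0.1733] axis [0.0347 0.0212 0.9992] [ 0.5433 -0.2006  0.2013]
```

```bash
python3 -m crank '[0,0,0,0.002,0,-0.008,0, 0,0,0,0,0,-0.008,0, 0,0,0,0,0,-0.005,0, 0,0,0,0,0,-0.002,0, 0,0,0,0,0,-0.001,0, 0,0,0,0,0,-0.001,0, 0,0,0,0,0,0,0]'
```

```text
time_s: 8.0
position: [0.5449, -0.2005, 0.1753]
tool_rot: [[0.915, 0.402, 0.001], [0.402, -0.915, -0.003], [-0.0, 0.003, -1.0]]
ft_force: [-0.2, -0.3, -5.5]
grip_width: 0.0158
```

```bash
python3 -m crank '[0,0,0,0,0,-0.001,0, 0,0,0,0,0,-0.001,0, 0,0,0,0,0,0,0]'; python3 -m crank '[0,0,0,0,0,-0.001,0, 0,0,0,0,0,0,0]'; python3 -m crank '[0,0,0,0,0,-0.001,0, 0,0,0,0,0,0,0]'
```

```text
time_s: 8.3
position: [0.5448, -0.2005, 0.1731]
tool_rot: [[0.915, 0.402, 0.0], [0.402, -0.915, -0.002], [-0.001, 0.002, -1.0]]
ft_force: [0.1, 0.0, -4.6]
grip_width: 0.0157
time_s: 8.5
position: [0.5448, -0.2005, 0.1721]
tool_rot: [[0.915, 0.402, 0.0], [0.402, -0.915, -0.002], [-0.001, 0.002, -1.0]]
ft_force: [-0.0, -0.2, -4.2]
grip_width: 0.0158
time_s: 8.7
position: [0.5448, -0.2005, 0.1711]
tool_rot: [[0.915, 0.402, 0.0], [0.402, -0.915, -0.002], [-0.001, 0.002, -1.0]]
ft_force: [-0.0, -0.6, -4.1]
grip_width: 0.0158
```

```bash
for i in 1 2 3; do python3 -m crank '[0,0,0,0,0,-0.001,0, 0,0,0,0,0,0,0]' | grep -E "posi|ft"; done
```

```text
position: [0.5449, -0.2007, 0.1705]
ft_force: [-1.2, -0.6, -0.6]
position: [0.545, -0.2008, 0.1702]
ft_force: [-1.9, -0.3, 4.1]
position: [0.5451, -0.201, 0.17]
ft_force: [-3.7, -0.7, 11.0]
```

```bash
python3 -m crank '[0,0,0,-0.0015,0,0.0015,0, 0,0,0,0,0,0,0, 0,0,0,0,0,0,0]' | grep -E "posi|ft";python3 -m crank '[0,0,0,0,0,-0.001,0, 0,0,0,0,0,0,0]' | grep -E "posi|ft"
```

```text
position: [0.5436, -0.2007, 0.1698]
ft_force: [0.6, -1.1, 1.3]
position: [0.5439, -0.2009, 0.1696]
ft_force: [0.2, -1.4, 6.3]
```

```bash
python3 -m crank '[0,0,0,0,-0.0005,0.0008,0, 0,0,0,0,0,0,0, 0,0,0,0,0,0,22, 0,0,0,0,0,0,26, 0,0,0,0,0,0,32, 0,0,0,0,0,0,50, 0,0,0,0,0,0,60, 0,0,0,0,0,0,60]' 20
python3 - <<'E'
from h import *
o=observe();print(o["ft_force"],o["grip_width"],o["position"])
r=[]
for n,x,y in (("scene",150,150),("side",280,105)):
    d=get_image(n);cv2.imwrite(f"pics/{n}3.png",d["frame"][:,:,::-1]); r.append(crop(d["frame"][:,:,::-1],x,y,100,120,4))
cv2.imwrite("pics/c5.png",np.hstack(r))
E
```

```text
time_s: 10.6
position: [0.5433, -0.201, 0.1694]
tool_rot: [[0.915, 0.402, 0.0], [0.402, -0.915, -0.002], [-0.001, 0.002, -1.0]]
ft_force: [-0.5, -0.1, -0.2]
grip_width: 0.0511
[-0.47913096 -0.12154646 -0.17505541] 0.0510908877159056 [ 0.54328997 -0.20098851  0.16944028]
```

View pics/c5.png

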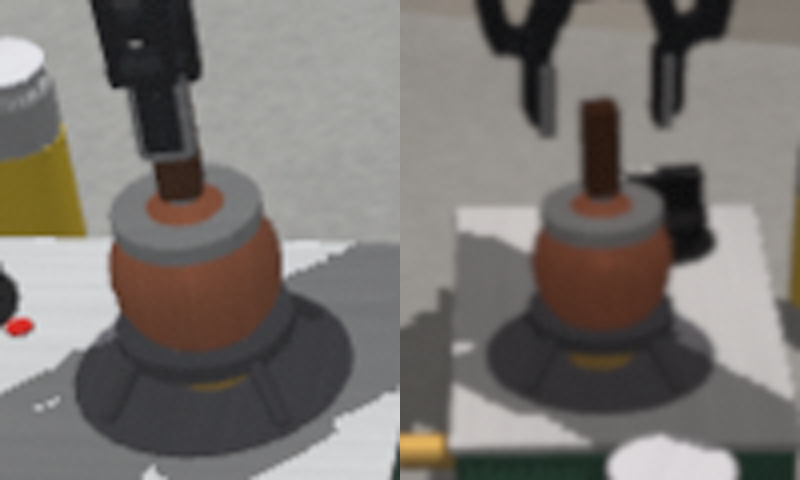

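The pot sits in the ring, upright in both views and free of the jaws. I'll back off upward and go over the knob.

```bash
python3 -m crank '[0,0,0,0,0,0.015,60, 0,0,0,0,0,0.035,60, 0,0,0,0,0,0.035,60, 0,0,0,0,0,0.035,60, 0,0,-0.1433,0,0,0,60, 0,0,-0.1433,0,0,0,60, 0,0,-0.1433,-0.001,-0.0137,0,60, 0,0,-0.1433,-0.001,-0.0137,0,60, 0,0,-0.1433,-0.001,-0.0137,0,60, 0,0,-0.1433,-0.001,-0.0137,0,60, 0,0,-0.1433,-0.001,-0.0137,0,60, 0,0,-0.1433,-0.001,-0.0137,0,60, 0,0,-0.1433,-0.001,-0.0137,0,60, 0,0,-0.1433,-0.001,-0.0137,0,60, 0,0,-0.1433,0,-0.0137,0,60, 0,0,-0.1433,0,-0.0137,0,60, 0,0,0,0,0,-0.02,60, 0,0,0,0,0,0,60, 0,0,0,0,0,0,60]'
python3 - <<'E'
from h import *
for n in ("wrist","scene","side"):
    d=get_image(n);cv2.imwrite(f"pics/{n}4.png",d["frame"][:,:,::-1]); np.save(f"{n}4.npy",d,allow_pickle=True)
d=np.load("wrist4.npy",allow_pickle=True).item();print(pix(d,[.535,-.338,.09]),pix(d,[.5425,-.2005,.09]))
E
```

```text
time_s: 12.6
position: [0.5353, -0.3378, 0.2697]
tool_rot: [[0.263, -0.965, -0.003], [-0.965, -0.263, 0.0], [-0.001, 0.003, -1.0]]
ft_force: [0.6, -0.1, 0.6]
grip_width: 0.0514
(np.float64(318.5199917231784), np.float64(206.3795611254006)) (np.float64(159.1168489098711), np.float64(154.75263051737375))
```

View pics/wrist4.png

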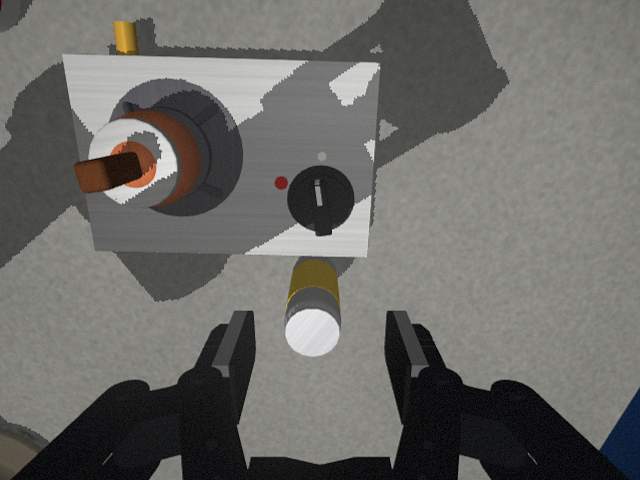

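The wrist view shows the dots at (321,156) and (281,183), the skirt at (320,199), the bar along image y, and the steel top's corners. Next I'll fit the stove.

Run:
```python
from h import *
np.set_printoptions(precision=4,suppress=True)
d=np.load("wrist4.npy",allow_pickle=True).item(); S=np.load("scene4.npy",allow_pickle=True).item(); D=np.load("side4.npy",allow_pickle=True).item()
hsv=cv2.cvtColor(d["frame"],cv2.COLOR_RGB2HSV)[150:200,260:310]
m=((hsv[...,0]<10)|(hsv[...,0]>170))&(hsv[...,1]>120); v,u=np.nonzero(m); r=plane(d,u.mean()+260,v.mean()+150,.06)
g=cv2.cvtColor(d["frame"],cv2.COLOR_RGB2GRAY)[148:165,312:332].astype(float); w=np.clip(g-np.median(g)-15,0,None); v,u=np.indices(g.shape)
w0=plane(d,(u*w).sum()/w.sum()+312,(v*w).sum()/w.sum()+148,.06)
print("red",r,"white",w0,"dist",np.linalg.norm(r-w0),"expect",2*.039*np.sin(.6))
C=[plane(d,*c,.06)[:2] for c in ((64,55),(379,63),(367,257),(95,250))]
c=np.mean(C,0); e=[C[0]-C[1],C[3]-C[2],];ex=[C[1]-C[2],C[0]-C[3]]
print("centre",c,"yaw y",[np.arctan2(-k[0],k[1]) for k in e],"yaw x",[np.arctan2(k[1],k[0]) for k in ex],[np.linalg.norm(k) for k in e+ex])
t=w0[:2]-r[:2]; yaw=np.arctan2(t[1],t[0])+np.pi/2-.6; print("yaw dots",yaw)
print("axis from dots",w0[:2]-.039*np.array([np.cos(yaw),np.sin(yaw)]),r[:2]-.039*np.array([np.cos(yaw+1.2),np.sin(yaw+1.2)]))
R=lambda a:np.array([[np.cos(a),-np.sin(a)],[np.sin(a),np.cos(a)]])
print("axis from plate",c+R(yaw)@[-.03,-.085],"burner",c+R(yaw)@[.01,.045])
for z in (.066,.07,.075): print("skirt",z,plane(d,320.5,199,z))
b=crop(S["frame"][:,:,::-1],110,190,60,60,6),crop(D["frame"][:,:,::-1],320,130,60,60,6)
cv2.imwrite("pics/c6.png",np.hstack(b))
```

```text
red [ 0.5402 -0.3008  0.06  ] white [ 0.573  -0.3304  0.06  ] dist 0.04418833504655546 expect 0.044042112924812755
centre [ 0.5439 -0.2502] yaw y [np.float64(0.24301909709354744), np.float64(0.239316801773934)] yaw x [np.float64(0.2471361154216113), np.float64(0.2330369405540628)] [np.float64(0.2608397966300191), np.float64(0.2632700397526988), np.float64(0.17292700283808599), np.float64(0.17195940333127857)]
yaw dots 0.23742514286226946
axis from dots [ 0.5351 -0.3395] [ 0.535  -0.3394]
axis from plate [ 0.5348 -0.3398] burner [ 0.5431 -0.2041]
skirt 0.066 [ 0.5363 -0.3394  0.066 ]
skirt 0.07 [ 0.5372 -0.3392  0.07  ]
skirt 0.075 [ 0.5383 -0.3389  0.075 ]
```

View pics/c6.png

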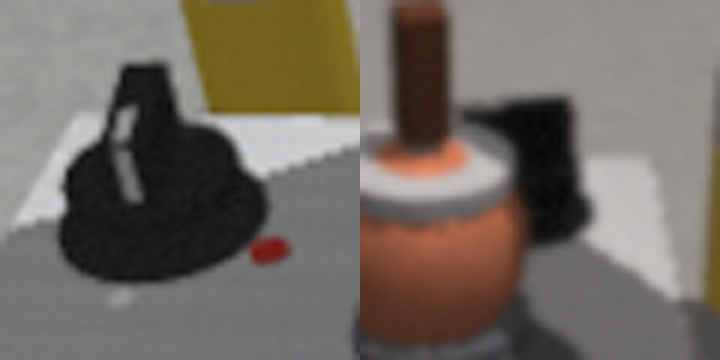

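The knob's pointer is at the white dot, and the fit gives the axis at (0.535,-0.3395) with the stove yaw at 0.239. The bar's top is at scene (134.7,201).

```bash
python3 - <<'E'
from h import *
S=np.load("scene4.npy",allow_pickle=True).item()
for z in (.09,.1,.11,.12): print(z,pix(S,[.535,-.3395,z]))
E
python3 -m crank '[0,0,-0.027,0,-0.0017,-0.02,45, 0,0,0,0,0,-0.035,40, 0,0,0,0,0,-0.035,40, 0,0,0,0,0,-0.03,40, 0,0,0,0,0,0,40, 0,0,0,0,0,0,40]' 40
```

```text
0.09 (np.float64(132.50275703158982), np.float64(213.01341535358642))
0.1 (np.float64(131.25727789841525), np.float64(208.3891791034743))
0.11 (np.float64(129.99586587952112), np.float64(203.7057869624679))
0.12 (np.float64(128.71821327279332), np.float64(198.9620964888896))
time_s: 13.35
position: [0.5358, -0.34, 0.1509]
tool_rot: [[0.236, -0.972, -0.001], [-0.972, -0.236, -0.001], [0.001, 0.002, -1.0]]
ft_force: [0.7, -0.4, 1.5]
grip_width: 0.0339
```

```bash
python3 -m crank '[0,0,0,-0.0005,0.0003,-0.02,40, 0,0,0,0,0,-0.015,40, 0,0,0,0,0,-0.008,40, 0,0,0,0,0,0,40]' | grep -E "posi|ft"; python3 -m crank '[0,0,0,0,0,-0.002,40, 0,0,0,0,0,-0.002,40, 0,0,0,0,0,0,40]' | grep -E "posi|ft"
```

```text
position: [0.5352, -0.3396, 0.1073]
ft_force: [-1.0, 0.8, -0.2]
position: [0.535, -0.3395, 0.1029]
ft_force: [-0.3, 0.2, 0.9]
```

```bash
python3 -m crank '[0,0,0,0,0,0,25, 0,0,0,0,0,0,15, 0,0,0,0,0,0,0, 0,0,0,0,0,0,0, 0,0,0,0,0,0,0, 0,0,0,0,0,0,0]' 40
```

```text
time_s: 14.65
position: [0.5348, -0.3394, 0.1025]
tool_rot: [[0.236, -0.972, -0.003], [-0.972, -0.236, 0.0], [-0.001, 0.002, -1.0]]
ft_force: [0.3, 0.3, -0.5]
grip_width: -0.0001
```

Run:
```python
from h import *
S=np.load("scene4.npy",allow_pickle=True).item();d=np.load("wrist4.npy",allow_pickle=True).item()
for n,x,y in (("near",.5564,-.3343),("far",.5136,-.3447)):
    for z in (.06,.07,.08,.09,.1): print(n,z,np.round(pix(S,[x,y,z]),1),np.round(pix(d,[x,y,z]),1))
```

```text
near 0.06 [132.2 233.9] [320.9 175.1]
near 0.07 [131.  229.5] [320.9 177. ]
near 0.08 [129.7 224.9] [320.9 179.1]
near 0.09 [128.4 220.3] [321.  181.2]
near 0.1 [127.1 215.6] [321.  183.5]
far 0.06 [139.9 219.4] [319.5 221.7]
far 0.07 [138.8 215. ] [319.5 224.8]
far 0.08 [137.6 210.5] [319.5 228. ]
far 0.09 [136.4 206. ] [319.5 231.4]
far 0.1 [135.2 201.4] [319.5 234.9]
```

Run:
```python
from h import *
r=[]
for n,x,y,k in (("scene",100,140,100),("wrist",0,0,0)):
    d=get_image(n);cv2.imwrite(f"pics/{n}5.png",d["frame"][:,:,::-1]); f=d["frame"][:,:,::-1]
    r.append(crop(f,x,y,100,120,4) if k else crop(f,220,160,200,240,2))
cv2.imwrite("pics/c7.png",np.hstack(r))
```

```text
(no output)
```

View pics/c7.png

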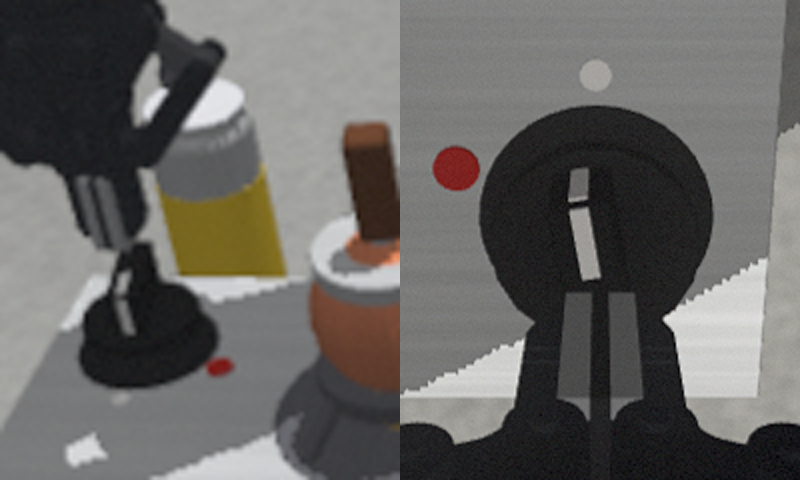

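The picture shows the shut fingertips still about 12 mm above the bar: they stand roughly 26 mm higher than the stated TCP offset implies. It also shows the knob already turned about 0.1 rad. I'll reopen, match the yaw and go lower while watching the force.

```bash
python3 -m crank '[0,0,0.1,0,0,0,20, 0,0,0,0,0,0,40, 0,0,0,0,0,0,40, 0,0,0,0,0,0,40, 0,0,0,0,0,-0.01,40, 0,0,0,0,0,-0.008,40, 0,0,0,0,0,-0.006,40, 0,0,0,0,0,-0.004,40, 0,0,0,0,0,0,40]' 40 | grep -E "posi|ft|wid"; python3 -m crank '[0,0,0,0,0,0,25, 0,0,0,0,0,0,15, 0,0,0,0,0,0,0, 0,0,0,0,0,0,0, 0,0,0,0,0,0,0]' 40
```

```text
position: [0.5346, -0.3392, 0.0737]
ft_force: [-1.0, -0.2, 0.6]
grip_width: 0.0344
time_s: 16.15
position: [0.535, -0.3385, 0.0749]
tool_rot: [[0.332, -0.943, -0.002], [-0.943, -0.332, 0.001], [-0.002, 0.002, -1.0]]
ft_force: [0.1, 6.4, 3.3]
grip_width: 0.0131
```

```bash
python3 -m crank '[0,0,0,0,0.001,-0.003,0, 0,0,0,0,0,-0.003,0, 0,0,0,0,0,-0.002,0, 0,0,0,0,0,0,0]' 60| grep -E "posi|ft|wid"; python3 -m crank '[0,0,0,0,0,-0.001,0, 0,0,0,0,0,0,0]' | grep -E "posi|ft|wid"
```

```text
position: [0.535, -0.3385, 0.067]
ft_force: [-1.8, 3.4, 7.0]
grip_width: 0.0122
position: [0.5351, -0.3385, 0.0662]
ft_force: [-1.5, 3.5, 7.8]
grip_width: 0.0124
```

```bash
python3 -m crank '[0,0,0,0,0.0005,-0.001,0, 0,0,0,0,0,-0.001,0, 0,0,0,0,0,0,0]' | grep -E "posi|ft|wid"; python3 -m crank '[0,0,0.1,0,0,0,0, 0,0,0.1,0,0,0,0, 0,0,0.1,0,0,0,0, 0,0,0.1,0,0,0,0, 0,0,0,0,0,0,0]' | grep -vE "time"; python3 -c "
from rig import *
o=observe();print(o['wrist_torque'],o['q'])"
```

```text
position: [0.5351, -0.3385, 0.0649]
ft_force: [-3.7, 2.7, 10.8]
grip_width: 0.0123
position: [0.5352, -0.3386, 0.0649]
tool_rot: [[0.675, -0.738, -0.001], [-0.738, -0.675, -0.003], [0.002, 0.003, -1.0]]
ft_force: [-2.1, 2.6, 10.1]
grip_width: 0.012
[ 0.47691786  0.44229669 -0.22389992] [-42.93877616  37.66770592  72.51498825  -0.17729     69.70756136
   4.65796714]
```

```bash
python3 -m crank '[0,0,0.1,0,0,0,0, 0,0,0.1,0,0,0,0, 0,0,0.1,0,0,0,0, 0,0,0,0,0,0,0]' | grep -vE "time"; python3 -m crank '[0,0,0.1,0,0,0,0, 0,0,0.1,0,0,0,0, 0,0,0.1,0,0,0,0, 0,0,0.1,0,0,0,0, 0,0,0,0,0,0,0]';  python3 -c "
from rig import *
o=observe();print(o['wrist_torque'],o['q'])"
```

```text
position: [0.5353, -0.3386, 0.0649]
tool_rot: [[0.863, -0.505, 0.0], [-0.505, -0.863, -0.004], [0.002, 0.004, -1.0]]
ft_force: [-2.3, 2.5, 10.2]
grip_width: 0.0123
time_s: 18.45
position: [0.5354, -0.3387, 0.0649]
tool_rot: [[0.992, -0.129, 0.001], [-0.129, -0.992, -0.005], [0.002, 0.005, -1.0]]
ft_force: [-0.9, 2.0, 9.8]
grip_width: 0.0125
[ 0.44199852  0.19992504 -0.113595  ] [-42.93405571  37.63415413  72.58607076  -0.16305788  69.5395085
 -35.45349079]
```

```bash
python3 -m crank '[0,0,0,0,0,0.004,0, 0,0,0,0,0,0.004,0, 0,0,0,0,0,0.002,0, 0,0,0,0,0,0,0]' 30 | grep -vE "time"; python3 -m crank '[0,0,0,0,0,0,18, 0,0,0,0,0,0,22, 0,0,0,0,0,0,30, 0,0,0,0,0,0,40, 0,0,0,0,0,0,40, 0,0,0,0,0,0.01,40, 0,0,0,0,0,0.02,40, 0,0,0,0,0,0.04,40, 0,0,0,0,0,0.04,40, 0,0,0,0,0,0.04,40, 0,0,0,0,0,0.04,40, 0,0,0,0,0,0.01,40,0,0,0,0,0,0,40, 0,0,0,0,0,0,40]'
python3 - <<'E'
from h import *
np.set_printoptions(precision=4,suppress=True)
r=[]
for n,x,y,w,h in (("wrist",0,0,640,480),("scene",95,150,160,120),("side",285,105,106,80)):
    d=get_image(n);np.save(f"{n}6.npy",d,allow_pickle=True);cv2.imwrite(f"pics/{n}6.png",d["frame"][:,:,::-1]); r.append(cv2.resize(d["frame"][y:y+h,x:x+w,::-1],(400,300),interpolation=cv2.INTER_CUBIC))
d=np.load("wrist6.npy",allow_pickle=True).item(); u,v=map(int,pix(d,[.535,-.3395,.08])); print(u,v)
x,y=np.clip(u-50,0,540),np.clip(v-37,0,405); print(x,y); r.append(crop(d["frame"][:,:,::-1],x,y,100,75,4))
cv2.imwrite("pics/c8.png",np.vstack([np.hstack(r[:2]),np.hstack(r[2:])]))
print(pix(d,[.5402,-.3008,.06]))
E
```

```text
position: [0.5353, -0.3386, 0.0741]
tool_rot: [[0.991, -0.132, 0.001], [-0.132, -0.991, -0.004], [0.001, 0.004, -1.0]]
ft_force: [1.5, -0.5, 3.7]
grip_width: 0.0122
time_s: 20.25
position: [0.5345, -0.3376, 0.2722]
tool_rot: [[0.991, -0.132, -0.003], [-0.132, -0.991, -0.001], [-0.003, 0.001, -1.0]]
ft_force: [0.6, 0.2, 0.3]
grip_width: 0.0339
320 203
270 166
(np.float64(320.8760149496948), np.float64(156.14335519898535))
```

View pics/c8.png

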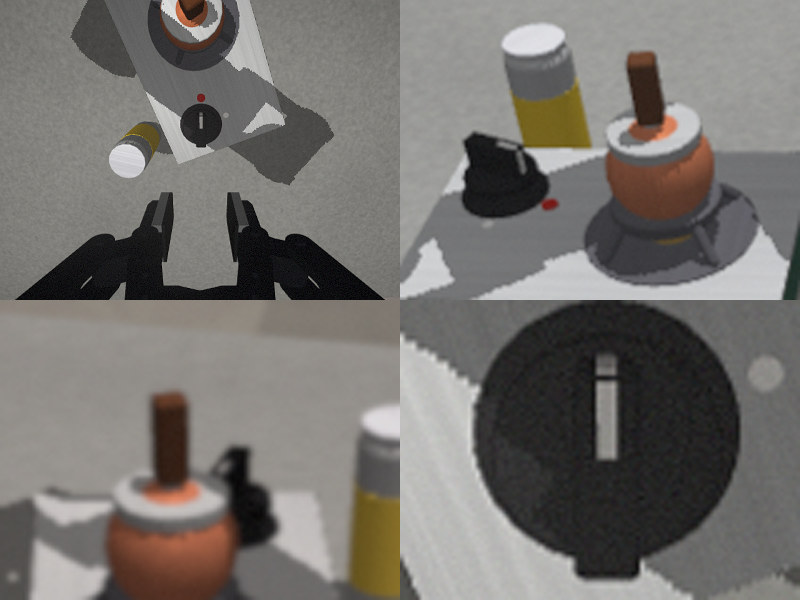

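The last view shows the pointer in line with the red dot (column 321 for both) and the pot seated. I'll check the pot's axis and the other objects numerically.

Run:
```python
from h import *
np.set_printoptions(precision=4,suppress=True)
S=np.load("scene6.npy",allow_pickle=True).item();D=np.load("side6.npy",allow_pickle=True).item()
g,e=tri((S,191.4,173.2),(D,329.5,130.7)); l,f=tri((S,196.4,201.6),(D,330,156.1)); a=g-l
print(g,e,l,f,np.linalg.norm(a),a/np.linalg.norm(a))
# grip principal axis by dark-brown mask vs. the image direction of the vertical
for n,d in (("scene",S),("side",D)):
    h=cv2.cvtColor(d["frame"],cv2.COLOR_RGB2HSV).astype(int); u,v=map(int,pix(d,[.5425,-.2015,.177]))
    x0,y0=u-20,v-20; w=h[y0:y0+36,x0:x0+40]; m=((w[...,0]<14)&(w[...,1]>90)&(w[...,2]<115)).astype(np.uint8)
    k,L,st,c=cv2.connectedComponentsWithStats(m); i=1+st[1:,4].argmax(); y,x=np.nonzero(L==i)
    ok=(y>y.min()+4)&(y<y.max()-5); rows=np.unique(y[ok]); mid=[x[y==r].mean() for r in rows]; s=np.polyfit(rows,mid,1)[0]
    p=np.subtract(pix(d,[.5425,-.2015,.165]),pix(d,[.5425,-.2015,.2])); print(n,"grip slope",s,"vertical",p[0]/p[1],"rows",len(rows),"diff rad",s-p[0]/p[1])
# did the loose things move?
for n,r in (("scene","scene0"),("side","side0")):
    A=cv2.imread(f"pics/{r}.png").astype(int);B=cv2.imread(f"pics/{n}6.png").astype(int)
    df=np.abs(A-B).max(2)
    for nm,p in (("bottle",(.629,.004,.06)),("spray",(.424,.197,.12)),("tub",(.493,.316,.06)),("grease",(.4388,-.3517,.09)),("purple",(.459,.101,.1))):
        u,v=map(int,pix(S if n=="scene" else D,p)); print(n,nm,u,v,(df[v-15:v+15,u-20:u+20]>60).mean().round(3))
```

```text
[ 0.5449 -0.2     0.2   ] [np.float64(0.3), np.float64(0.3)] [ 0.5436 -0.201   0.1453] [np.float64(0.6), np.float64(0.6)] 0.054776154491113414 [0.0235 0.0185 0.9996]
scene grip slope 0.18730650154798786 vertical 0.17869108217085952 rows 18 diff rad 0.008615419377128342
side grip slope 0.04821428571428616 vertical -0.01283237834133627 rows 15 diff rad 0.06104666405562243
scene bottle 300 297 0.019
scene spray 447 210 0.019
scene tub 515 276 0.0
scene grease 154 184 0.0
scene purple 386 222 0.1
side bottle 260 243 0.16
side spray 356 302 0.0
side tub 288 388 0.0
side grease 388 154 0.0
side purple 343 270 0.046
```

Run:
```python
import cv2,numpy as np
for n in ("scene","side"):
    for k,(lo,hi) in {"red":((0,120,60),(4,255,255)),"purple":((130,80,30),(155,255,255))}.items():
        for i in (0,6):
            im=cv2.imread(f"pics/{n}{i}.png"); h=cv2.cvtColor(im,cv2.COLOR_BGR2HSV); m=cv2.inRange(h,lo,hi)
            if k=="red": m|=cv2.inRange(h,(174,120,60),(180,255,255))
            K,L,s,c=cv2.connectedComponentsWithStats(m); j=1+s[1:,4].argmax(); print(n,k,i,s[j],c[j].round(1))
```

```text
scene red 0 [ 282  282   37   41 1141] [300.6 303.6]
scene red 6 [ 282  282   37   41 1124] [300.4 303.8]
scene purple 0 [ 369  180   36   95 2693] [385.5 227.2]
scene purple 6 [ 369  180   37   95 2694] [385.6 226.9]
side red 0 [249 230  32  36 908] [264.7 248.8]
side red 6 [249 230  31  36 880] [264.8 248.9]
side purple 0 [ 330  227   35   98 1466] [340.9 263.9]
side purple 6 [ 330  227   35   98 1481] [341.1 263.5]
```

Nothing else has moved: the flagged differences were shadows. The robot is clear of everything, so I'm handing in.

```bash
python3 -c "
from rig import *
print(close_job())"
```

```text
the job is handed in; nothing more can be done
None
```

The pot is standing released in the burner ring, and the knob's pointer is at the red dot. I handed the job in at about 20 s of the 64 s allowed, with the gripper open and clear; the system gave no verdict.

- **Pot:** I gripped it by the wooden grip, turned it upright in the air and lowered it in 1 mm steps until it rested. The wrist force stayed at about 11 N or less. After a small sideways correction I opened the jaws.
- **Pot upright check:** it sits at the ring's position, with an estimated lean of about 0.03 rad. The views disagree slightly: the scene view gives 0.01 and the side view up to 0.06.
- **Knob:** it started about 0.1 rad on from the white dot. I pushed it in about 10 mm (about 10 N), turned it while pushed, raised it about 9 mm, then let go. The wrist camera showed the pointer and red dot in the same image column (321), with no sign of the safety stop. I did not measure separately that the knob came fully back out.
- **What went wrong:** the first close on the knob missed, because the fingertips stood about 26 mm higher than the tool description implies. I went lower and gripped it on the second try.
- **Other objects:** the bottle and the purple can are within 0.5 pixel of where they started. The patches on the grease can, the tub and spray_white show almost no change.

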